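# Hold the fan's front guard up to the webcam

## Task

The clip-on fan has been taken apart for cleaning and a repairer is looking at its parts through the webcam on the little tripod. Lift the fan's ribbed, domed front guard out of the drying rack with a light grip (its sun-baked plastic cracks if squeezed hard) and finish while holding it still in the air 20 cm in front of the lens: domed side to the lens, square to the line of sight, upright (the edge you lifted it by stays on top) and centred in the picture. Keep the other things on the table and the webcam as they are.

Things in the scene. Friction and masses are not known exactly. Their poses are not given: they have to be found in the camera images.
- front_guard: the fan's front guard: black plastic disc 150 mm across. Outer 20 mm: flat finned rim 14 mm thick, to pinch front to back; inside it thin ribs form a dome, 22 mm proud of the mid-plane. Origin: centre, mid-thickness. x points out of the domed front, z up in the disc's plane. Stands on edge in the rack, loose, centre 97.5, top 172 mm up. 80-150 g. Brittle: cracks above 45 N per finger
- rack: fixed steel wire drying rack, 216 mm along its x, 158 mm wide, origin on the table under its centre. Pins 110 mm tall, 66 mm either side of its centre line, form slots every 23 mm. The guard, saucer and drip tray stand across it at x = -69, 0, 69 mm (order varies), their x axes along its x, 2 mm play to the pins; 40 to 55 mm is free between neighbours
- saucer: grey ceramic saucer, 150 mm in diameter, standing on edge in the rack, top edge 172 mm above the table, to be left there; origin at its centre, x axis along its axis
- drip_tray: aluminium drip tray of the planter, a plain shallow round pan 150 mm in diameter, standing on edge in the rack, top edge 172 mm above the table, to be left there; origin at its centre, x axis along its axis
- lens (a point): centre of the webcam lens's front glass, about 260 mm up. Grey head 42 x 78 x 46 mm with black lens barrel, 38 mm across, in a fork on the tripod; it tilts stiffly. The lens looks along -x of this frame, 0.1 to 0.35 rad below level; y is level, z the picture's up. The guard's centre belongs at (-200, 0, 0) mm in this frame, guard axes x, y, z parallel to this frame's
- webcam: tripod of the webcam, fixed, feet 80 mm from its upright; origin on the table under the upright; the head sits in its fork on top, 272 mm up, whole height 300 mm
- mug: grey ceramic mug, 82 mm across, 95 mm tall, leave alone; origin under its centre
- glass_dish: shallow glass dish with the guard's screws in it, 176 mm across, 36 mm tall, leave alone; origin under its centre
- tongs: stainless steel tongs lying on the table, 240 mm long, 20 mm tall, leave alone; origin on the table under the middle, x axis towards the tips
- planter: empty aluminium planter, 168 mm across, 131 mm tall, leave alone; origin under its centre
- screwdriver: black-handled screwdriver, about 200 mm long, lying on the table near the left side, leave alone; handle to its -x
- fan: the clip-on fan without its front guard, clamped to the left edge of the table, fixed, 280 mm tall, its front towards the table; origin on the table under the head

How it is judged:
On the way:
1. the front guard is lifted clear of the rack in the fingers (height (world z) of front_guard above 0.17 m and contact force between front_guard and rack below 0.05 N and contact force between the fingers and front_guard above 2 N), for 0.2 s.
At the end, for the whole second after the job is handed in: the front guard is held still in the fingers, touching nothing else, its domed side towards the lens, its centre 170 to 230 mm in front of the lens and within 30 mm of the line of sight sideways and up-down, square to the line of sight within 0.2 rad, upright in the picture within 0.25 rad (x of lens in the frame of front_guard between 0.17 and 0.23 m and y of front_guard in the frame of lens between -0.03 and 0.03 m and z of front_guard in the frame of lens between -0.03 and 0.03 m and angle between the x axis of front_guard and the x axis of lens, either way round below 0.2 rad and angle between the z axis of front_guard and the z axis of lens, either way round below 0.25 rad and angle between front_guard's own z axis and vertical below 1 rad and height (world z) of front_guard above 0.14 m and linear speed of front_guard below 0.02 m/s and contact force between the fingers and front_guard above 2 N and contact force between front_guard and rack below 0.05 N and contact force between front_guard and webcam below 0.05 N); the arm keeps its last pose, push and grip.
It fails at once if the guard is squeezed or pushed hard enough to crack it (over 45 N per finger) (contact force between the fingers and front_guard above 90 N).
It fails at once if the webcam is knocked (distance of lens from where it was at the start of the episode above 0.006 m or contact force between the arm and webcam above 5 N).
It fails at once if another thing is moved or taken out of the rack (distance of any of saucer, drip_tray, mug, glass_dish, tongs, planter, screwdriver from where it was at the start of the episode above 0.025 m).
It also fails if it takes over 35 s, if anything falls off the work surface, if the arm or the gripper's body presses on something with over 40 N, if the wrist force passes 120 N, or if a joint passes its speed limit or range.

## Robot

A 6-joint arm with a two-finger parallel gripper is mounted at the origin on the work surface. World frame = base frame: x ahead of the robot, y to its left, z up, the work surface at z = 0. Lengths are in m, angles in rad, forces in N, time in s.
With the tool pointing down it reaches from about 0.3 to 0.875 m from the base axis. Payload 4.2 kg.
Tool frame: the origin (TCP) lies midway between the tips of the shut fingers; the grasp point (between the pads) lies 19 mm behind it; z points along the fingers, x is the direction in which the jaws open and shut, and the axes are right-handed (so a half turn about z gives the same grasp; the last joint's range is limited). The gripper opens to 85 mm and grips with 20 to 120 N. Pads are 22 mm wide; open, the fingers measure 114 mm over their backs; the gripper's body (76 mm by 85 mm) begins 54 mm behind the grasp point. The pads swing forward as they close: fully open they stand 13 mm farther back than shut.
Start: joints at [-1.29, 0.32, 1.565, -0, 1.257, -0.02], TCP at [0.17, -0.549, 0.231] pointing down, gripper open.
Joint ranges: [-3.11, 3.11], [-0.84, 2.01], [0.21, 2.61], [-1.34, 4.49], [0.05, 2.63], [-2.56, 2.56]. Speed limits (rad/s): [2.57, 2.57, 3.14, 3.14, 3.14, 3.14].

## Interface

Orientations are given as a unit quaternion [x, y, z, w].
In Python, from rig import robot, imaging, nets gives the robot as it stands.
- The arm moves only by the shell command python3 -m jog 'ROWS' [FORCE]. ROWS is JSON, one flat list of numbers, 5 for each row, row after row: the shift along the tool's x, y, z in mm, then the turn about the tool's z in degrees, then the finger opening in mm, from 0 to 85.4. A call has 1 to 5 rows; each row is the pose to reach, as a shift and turn from the pose commanded when the call began, along the tool's axes at that moment; what a row does not reach only later rows make up. A row lasts 1/12 s, in which the tool goes at most 41.7 mm and 7.16 degrees, less where a joint would pass 70% of its speed; a pose out of reach is approached as far as the arm can. A call with a gripper value outside its range is refused whole. The fingers move at their own pace and stop on an object; FORCE is the grip in N (left out, the last holds). Time passes only in rows, so rows that repeat a pose let the fingers close. It gives the time, the measured TCP pose, the force and the opening at its end, in the units of the state.
- robot.read_state(): the state, without advancing time (a new reading comes with each control period).
- imaging.read_camera(name): name is "side" or "top"; returns a dict with "frame" (420x560x3 uint8, red, green, blue), "intrinsics" (3x3 intrinsics, pixels), "position" and "rotation" of the camera in the world. Camera axes: x right, y down, z forward; pixel columns grow to the right and rows downward; lengths in m; the calibration is good to about 2 mm. A picture is of the moment at which its call begins. There is no depth.
- robot.finish_job(): hands the job in, once; it reports no verdict.
Trained networks look in a picture, given as the dict that the camera call returned (one of the last four; its "shot" number tells which), for a name from the list of things; names that differ only in an ending like _2 or _b are one class to them, and where a whole thing is asked for, a point or a joint stands for the part that bears it (a point fixed in the world has none). Each returns a list of dicts, best first, with "conf" (0 to 1); they miss things now and then, are a little off and sometimes report something else, mostly with a low value. They report only what shows in the picture. A call takes as long as a camera call.
- nets.look_for(name, picture): "centre" ([column, row] in pixels, amid what is visible of it).
- nets.outline_of(name, picture): "mask" (420x560 bool, what is visible of it) and "centre" ([column, row] in pixels, amid what is visible of it).
The state is a dict: "time": time; "qpos": joint angles; "joint_velocities": joint speeds; "joint_efforts": joint torques, N m; "position": TCP position; "orientation": TCP orientation; "contact_force": force on the tool from outside, world axes, zero at the start; "torque": the same for the moment, N m; "width": finger opening in m.
Only numpy, scipy, OpenCV 4.12 (cv2) and the standard library are available. Lean on these libraries where they do the work, as an engineer would, in place of code of your own. Each camera call takes 0.05 s, during which the arm holds its last target.

## Working session

There is one attempt and no reset: what is moved stays moved. The work goes in short steps, Python scripts to look and compute and a shell command to move; the robot and the scene stay as the last step left them, time stands still between calls to the robot, and variables do not carry over. Pictures are saved under pics/ and viewed, and the job is handed in when it is done.

```bash
ls -la; mkdir -p pics
cat > h.py <<'E'
from rig import robot, imaging, nets
import numpy as np, cv2
from scipy.spatial.transform import Rotation as R
def snap(n,fn):
    p=imaging.read_camera(n); cv2.imwrite('pics/'+fn,p['frame'][:,:,::-1]); return p
def ray(p,px):
    K=np.array(p['intrinsics']); d=np.linalg.solve(K,[px[0],px[1],1.]); return np.array(p['position']),np.array(p['rotation'])@d
def atz(p,px,z):
    o,d=ray(p,px); return o+d*(z-o[2])/d[2]
def proj(p,X):
    c=np.array(p['rotation']).T@(np.array(X)-p['position']); u=np.array(p['intrinsics'])@c; return u[:2]/u[2]
E
python3 - <<'E'
from h import *
np.set_printoptions(precision=4,suppress=True)
for n in ['side','top']:
    p=snap(n,n+'0.png'); print(n,p['position'],p['rotation'],p['intrinsics'])
    for t in ['front_guard','rack','saucer','drip_tray','webcam','lens','mug','glass_dish','planter','tongs']:
        print(t,[(np.round(d['centre'],1),round(d['conf'],2)) for d in nets.look_for(t,p)][:3])
print(robot.read_state())
E
```

```text
total 12
drwxr-xr-x  3 agent agent 4096 Dec  7 14:02 .
drwxr-xr-x 23 root  root  4096 Dec  7 14:02 ..
drwxr-xr-x  2 agent agent 4096 Dec  7 14:02 pics
side [0.4671 0.9155 1.1853] [-0.0866  0.9376 -0.3358  0.0259] [[418.2445   0.     281.8515]
 [  0.     418.2445 204.8343]
 [  0.       0.       1.    ]]
front_guard [(array([284.7, 258.3]), 0.93)]
rack [(array([306.9, 263.2]), 0.56)]
saucer [(array([300.6, 238.8]), 0.89)]
drip_tray [(array([314.8, 225.6]), 0.86), (array([257.1, 105.8]), 0.65)]
webcam [(array([255.4, 115.3]), 0.77)]
lens [(array([257.6, 106.4]), 0.84)]
mug [(array([235.9, 291.3]), 0.7)]
glass_dish [(array([337.7, 188.7]), 0.96), (array([314.4, 226. ]), 0.58)]
planter [(array([225.7, 207.6]), 0.81)]
tongs [(array([302.4, 239.5]), 0.47)]
top [0.4216 0.1247 1.4236] [ 0.7076 -0.7033  0.0505 -0.047 ] [[470.9483   0.     277.6775]
 [  0.     470.9483 194.4293]
 [  0.       0.       1.    ]]
front_guard [(array([236.8, 204.6]), 0.62)]
rack [(array([252.7, 231.8]), 0.94)]
saucer [(array([258.7, 220.2]), 0.87), (array([416.9, 134.5]), 0.61)]
drip_tray [(array([279.3, 230.1]), 0.59), (array([283.6, 239.9]), 0.52)]
webcam [(array([254.2, 220.2]), 0.57), (array([264.2, 238.7]), 0.22)]
lens [(array([420.1, 126.2]), 0.96)]
mug [(array([200.6, 166.4]), 0.68), (array([236.5, 205.3]), 0.58)]
glass_dish [(array([362.1, 254.3]), 0.9)]
planter []
tongs [(array([437.1, 243.1]), 0.92)]
{'time': 1.1, 'qpos': array([-1.29  ,  0.3196,  1.5645, -0.    ,  1.2574, -0.02  ]), 'joint_velocities': array([-0.0012, -0.0004,  0.0007, -0.0017, -0.0016, -0.0019]), 'joint_efforts': array([  0.0002, -41.5415, -23.4423,  -0.0003,   0.0003,  -0.    ]), 'position': array([ 0.1704, -0.5492,  0.2313]), 'orientation': array([ 0.8051, -0.5932,  0.    ,  0.    ]), 'contact_force': array([-0.5909, -0.0787, -0.2654]), 'torque': array([0.0054, 0.0324, 0.0718]), 'width': 0.08508955163118329}
```

```bash
sed -i "s/np.array(p\['rotation'\])/R.from_quat(p['rotation']).as_matrix()/g" h.py
python3 - <<'E'
import cv2
for n in ['side','top']:
    i=cv2.imread(f'pics/{n}0.png'); cv2.imwrite(f'pics/{n}0b.png',cv2.resize(i,(800,600),interpolation=cv2.INTER_CUBIC))
E
```

```text
(no output)
```

View pics/side0b.png

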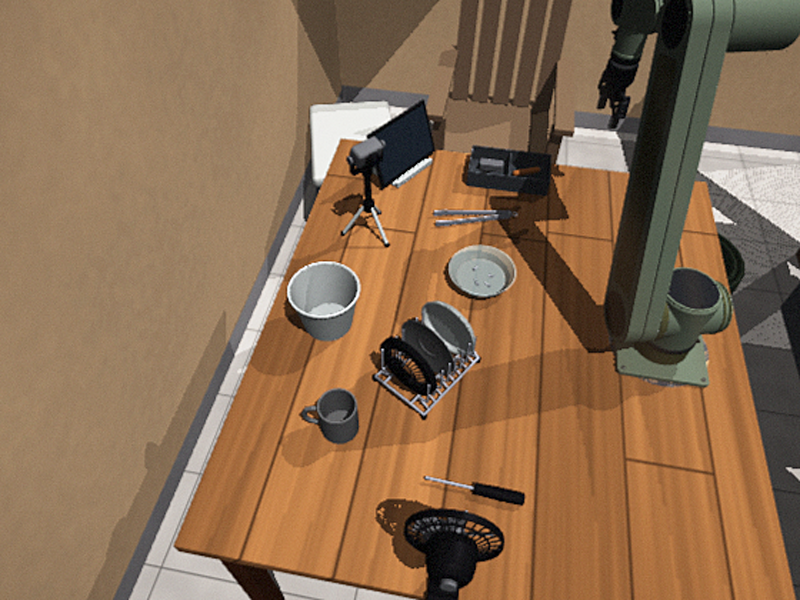

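View pics/top0b.png

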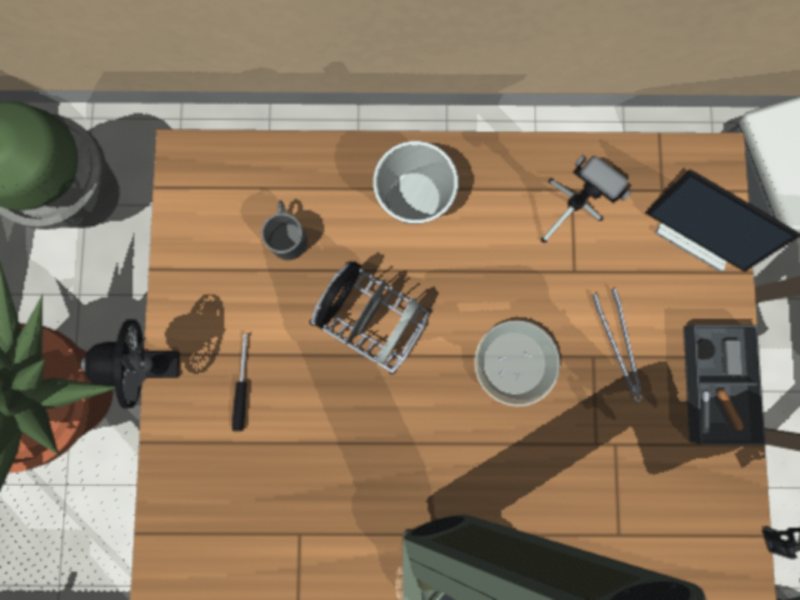

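```bash
python3 - <<'E'
from h import *
np.set_printoptions(precision=3,suppress=True)
for n in ['side','top']:
    p=snap(n,n+'1.png'); np.save(n+'1.npy',p,allow_pickle=True)
    ov=p['frame'][:,:,::-1].copy()
    for t in ['front_guard','rack','webcam','lens']:
        for k,d in enumerate(nets.outline_of(t,p)[:1]):
            m=d['mask'].astype(np.uint8); np.save(f'{n}_{t}.npy',m)
            ys,xs=np.nonzero(m); print(n,t,k,d['conf'],d['centre'],xs.min(),xs.max(),ys.min(),ys.max(),m.sum())
    c={'side':[(235,85,70,90),(250,195,100,100)],'top':[(370,95,80,80),(205,175,110,95)]}[n]
    for j,(x,y,w,h) in enumerate(c):
        cv2.imwrite(f'pics/{n}1_{j}.png',cv2.resize(ov[y:y+h,x:x+w],None,fx=6,fy=6,interpolation=cv2.INTER_CUBIC))
E
python3 - <<'E'
import cv2,numpy as np
def pad(i): 
    o=np.zeros((600,660,3),np.uint8); o[:i.shape[0],:i.shape[1]]=i; return o
for j in (0,1):
    a=[pad(cv2.imread(f'pics/{n}1_{j}.png')[:600]) for n in('side','top')]
    cv2.imwrite(f'pics/c{j}.png',cv2.resize(np.hstack(a),(800,364)))
E
```

```text
side front_guard 0 0.77 [285.0, 256.8] 266 305 236 275 853
side rack 0 0.58 [306.8, 261.8] 261 335 232 292 419
side webcam 0 0.83 [256.3, 120.8] 238 272 95 172 810
side lens 0 0.59 [258.9, 105.5] 245 267 95 116 358
top front_guard 0 0.7 [233.0, 206.8] 220 251 183 230 607
top rack 0 0.88 [276.1, 218.8] 216 300 189 261 940
top webcam 0 0.94 [416.2, 132.2] 379 440 109 168 1175
top lens 0 0.59 [422.1, 126.5] 406 438 111 139 632
```

View pics/c0.png

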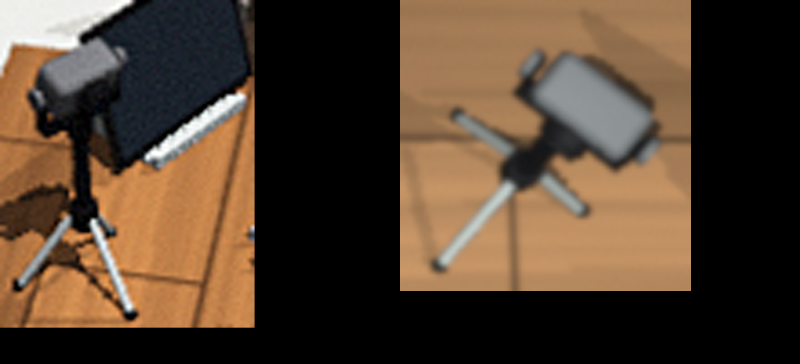

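View pics/c1.png

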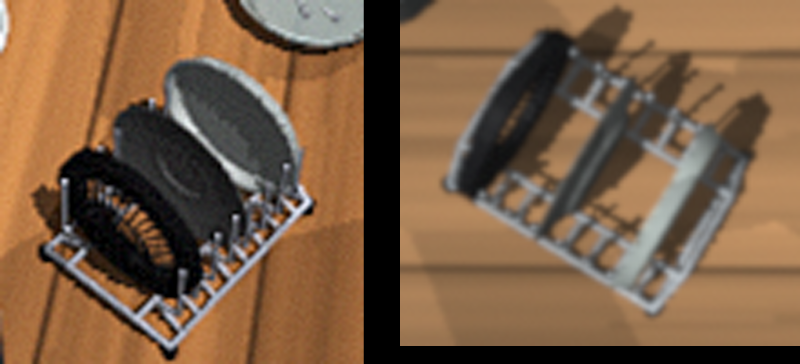

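View pics/side1_1.png

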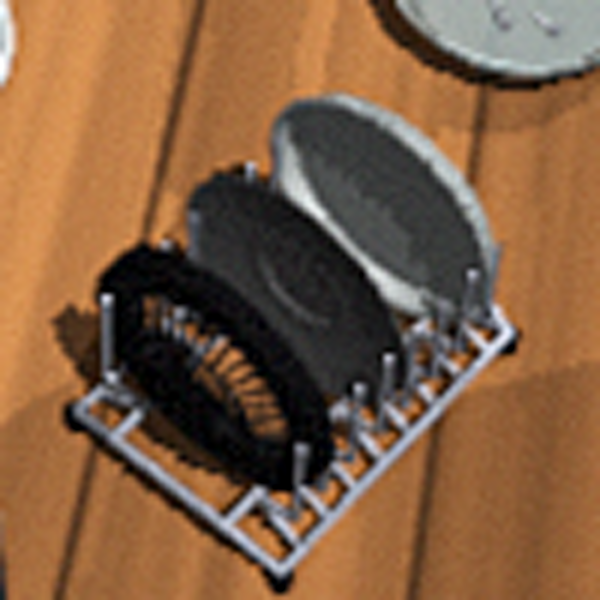

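View pics/side1_0.png

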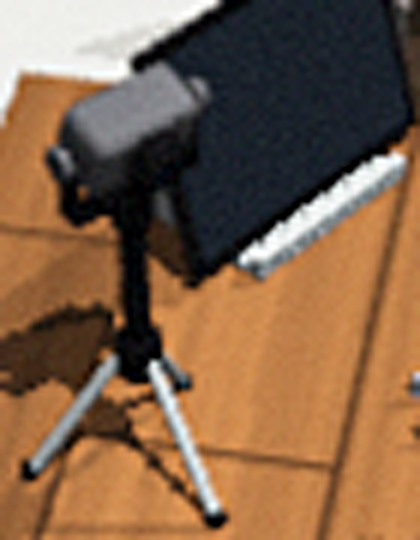

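Run:
```python
from h import *
out=[]
for n,(x,y) in {'side':(236,88),'top':(398,102)}.items():
    i=cv2.imread(f'pics/{n}1.png')[y:y+44,x:x+44]
    i=(255*(i/255.)**0.5).astype(np.uint8)
    i=cv2.resize(i,(396,396),interpolation=cv2.INTER_NEAREST)
    for k in range(0,44,5):
        cv2.putText(i,str(x+k),(k*9,8),0,.3,(0,255,255)); cv2.putText(i,str(y+k),(0,k*9+8),0,.3,(0,255,255))
    out.append(i)
cv2.imwrite('pics/z.png',np.hstack(out))
```

```text
(no output)
```

View pics/z.png

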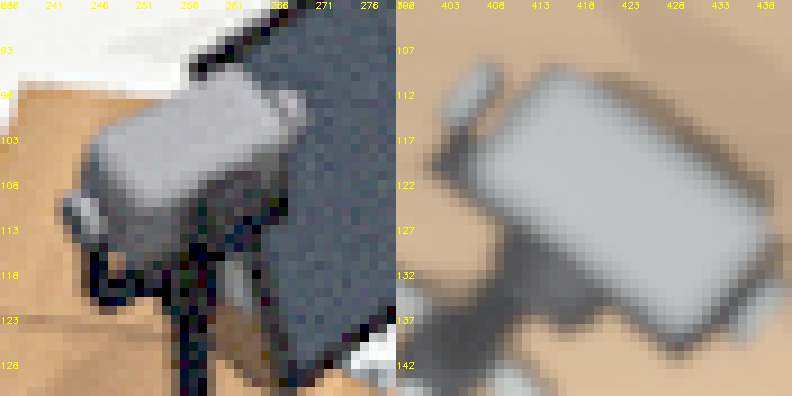

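```bash
cat > fit.py <<'E'
from h import *
from scipy.optimize import least_squares
np.set_printoptions(precision=4,suppress=True)
P={n:np.load(n+'1.npy',allow_pickle=True).item() for n in('side','top')}
def bl(n):
    return cv2.GaussianBlur(P[n]['frame'].astype(np.float32),(0,0),0.7)
def edge(n,a,b,ch,rng=3.0,trim=.2,sgn=1):
    # inside is to the right when walking a->b in image (clockwise in pixel coords); returns points on edge
    a,b=np.array(a,float),np.array(b,float); d=(b-a)/np.linalg.norm(b-a); nn=np.array([-d[1],d[0]])
    I=bl(n)[:,:,ch]; s=np.arange(-rng,rng+.01,.1); out=[]
    for t in np.linspace(trim,1-trim,12):
        q=a+(b-a)*t+s[:,None]*nn
        v=cv2.remap(I,q[:,0].astype(np.float32).reshape(1,-1),q[:,1].astype(np.float32).reshape(1,-1),cv2.INTER_CUBIC)[0]
        g=np.gradient(v)*sgn; k=g.argmax(); out.append(q[k])
    out=np.array(out); return out
# rack feet
F=[(261.7,264.7),(296.7,291.3),(335.0,251.7)]
for z in(0.0,0.01):
    W=[atz(P['side'],f,z)[:2] for f in F]
    print('feet',z,W,np.linalg.norm(W[1]-W[0]),np.linalg.norm(W[2]-W[1]), np.degrees(np.arctan2(*(W[2]-W[1])[::-1])),np.degrees(np.arctan2(*(W[0]-W[1])[::-1])),'ctr',(W[0]+W[2])/2)
# head top face
C={'side':[(247,103),(263,95.5),(267.3,103),(251,111)],'top':[(415.5,109),(440,126.5),(429.5,139),(406,121.5)]}  # back-?,clockwise
E={}
for n in C:
    c=C[n]
    for k in range(4):
        e=edge(n,c[k],c[(k+1)%4],2)
        m=np.polyfit(np.arange(12),e,1); E[n,k]=e
        print(n,k,e.round(1).tolist()[::3])
np.save('E.npy',E,allow_pickle=True)
E
python3 fit.py
```

```text
feet 0.0 [array([0.6501, 0.2193]), array([0.5221, 0.2933]), array([0.4187, 0.1241])] 0.1479043995346921 0.1982977089573037 -121.4166631542449 -30.043086026058035 ctr [0.5344 0.1717]
feet 0.01 [array([0.6486, 0.2252]), array([0.5216, 0.2986]), array([0.4191, 0.1308])] 0.14665653201146062 0.1966246737283486 -121.41666315424493 -30.043086026058067 ctr [0.5339 0.178 ]
side 0 [[249.9, 101.0], [252.6, 99.8], [256.1, 100.5], [257.6, 96.9]]
side 1 [[264.0, 96.9], [264.9, 98.0], [265.1, 99.6], [266.1, 100.6]]
side 2 [[263.7, 104.0], [261.4, 106.0], [258.6, 107.0], [256.3, 109.0]]
side 3 [[251.0, 109.0], [249.9, 107.9], [248.0, 107.2], [247.1, 106.1]]
top 0 [[420.7, 112.1], [424.8, 114.9], [428.5, 118.1], [432.4, 121.1]]
top 1 [[438.0, 129.1], [436.2, 131.0], [434.3, 133.0], [433.0, 135.3]]
top 2 [[425.2, 134.9], [420.8, 132.9], [417.0, 129.9], [413.1, 127.1]]
top 3 [[407.0, 118.3], [409.1, 116.7], [411.0, 114.9], [413.0, 113.2]]
```

```bash
cat > fit2.py <<'E'
from h import *
from scipy.optimize import least_squares
np.set_printoptions(precision=4,suppress=True)
P={n:np.load(n+'1.npy',allow_pickle=True).item() for n in('side','top')}
E=np.load('E.npy',allow_pickle=True).item()
def frame(yaw,tilt):
    # lens x axis: backward & up ; looks along -x which is 'tilt' below level
    x=np.array([np.cos(yaw)*np.cos(tilt),np.sin(yaw)*np.cos(tilt),np.sin(tilt)]); y=np.array([-np.sin(yaw),np.cos(yaw),0]); return np.array([x,y,np.cross(x,y)]).T
def corners(v):
    A=frame(v[3],v[4]); hx,hy=v[5],v[6]
    # top order: back-left(y+), back-right(y-), front-right, front-left ; image clockwise
    return [v[:3]+A@np.array(s) for s in ([hx,hy,0],[hx,-hy,0],[-hx,-hy,0],[-hx,hy,0])]
def res(v,full=False):
    c=corners(v); r=[]
    for n in('side','top'):
        q=[proj(P[n],x) for x in c]
        for k in range(4):
            a,b=q[k],q[(k+1)%4]; d=(b-a)/np.linalg.norm(b-a); e=E[n,k]
            r.append((e-a)@np.array([-d[1],d[0]]))
    return r if full else np.concatenate(r)
for t0 in(0.1,0.3):
    s=least_squares(res,[.68,-.33,.29,-.6,t0,.02,.038],loss='soft_l1',f_scale=.5,x_scale=[.01,.01,.01,.1,.1,.01,.01])
    J=s.jac; cov=np.linalg.inv(J.T@J)*0.5**2*4
    print(s.x,s.cost,'sd',np.sqrt(np.diag(cov)))
    print([round(float(np.median(a)),2) for a in res(s.x,True)])
for tf in (0.1,0.15,.2,.25,.3,.35):
  for fix in (0,1):
    f=(lambda w:res(np.r_[w[:4],tf,w[4:]])) if not fix else (lambda w:res(np.r_[w[:4],tf,.0205,.038]))
    s=least_squares(f,[.68,-.33,.29,-.6,.02,.038],loss='soft_l1',f_scale=.5,x_scale=[.01,.01,.01,.1,.01,.01]); print(tf,fix,s.x,s.cost)
E
python3 fit2.py
```

```text
[ 0.7584 -0.2399  0.2903 -0.679   0.1699  0.02    0.0366] 7.757078601170907 sd [0.0007 0.001  0.0015 0.0368 0.1142 0.0009 0.0006]
[0.27, 0.19, -0.07, 0.33, -0.07, -0.12, -0.08, -0.3]
[ 0.7584 -0.2399  0.2903 -0.679   0.1699  0.02    0.0366] 7.757078601262842 sd [0.0007 0.001  0.0015 0.0368 0.1142 0.0009 0.0006]
[0.27, 0.19, -0.07, 0.33, -0.07, -0.12, -0.08, -0.3]
0.1 0 [ 0.7584 -0.24    0.2902 -0.6823  0.0206  0.0366] 7.948568035478719
0.1 1 [ 0.7585 -0.24    0.29   -0.6679  0.02    0.038 ] 10.961565028964063
0.15 0 [ 0.7584 -0.2399  0.2903 -0.6799  0.0202  0.0366] 7.772079360406332
0.15 1 [ 0.7585 -0.24    0.2901 -0.6684  0.02    0.038 ] 11.060155763179987
0.2 0 [ 0.7584 -0.2399  0.2904 -0.6776  0.0198  0.0366] 7.79066005889188
0.2 1 [ 0.7585 -0.24    0.2901 -0.6682  0.02    0.038 ] 11.819005912940469
0.25 0 [ 0.7583 -0.2399  0.2905 -0.6754  0.0196  0.0366] 7.987392587992936
0.25 1 [ 0.7585 -0.2399  0.2902 -0.6674  0.02    0.038 ] 12.991260505605304
0.3 0 [ 0.7583 -0.2398  0.2905 -0.6731  0.0193  0.0366] 8.346024156084873
0.3 1 [ 0.7584 -0.2399  0.2902 -0.6659  0.02    0.038 ] 14.350266898358687
0.35 0 [ 0.7583 -0.2398  0.2906 -0.6706  0.0191  0.0366] 8.850619339036108
0.35 1 [ 0.7584 -0.2399  0.2902 -0.6632  0.02    0.038 ] 15.713745802949582
```

```bash
cat > tri.py <<'E'
from h import *
np.set_printoptions(precision=4,suppress=True)
P={n:np.load(n+'1.npy',allow_pickle=True).item() for n in('side','top')}
def tri(a,b):
    o1,d1=ray(P['side'],a);o2,d2=ray(P['top'],b);d1/=np.linalg.norm(d1);d2/=np.linalg.norm(d2)
    t=np.linalg.lstsq(np.array([d1,-d2]).T,o2-o1,rcond=None)[0]; x,y=o1+t[0]*d1,o2+t[1]*d2
    return (x+y)/2,np.linalg.norm(x-y)
if __name__=='__main__':
    k1=tri((245,111),(407,111.7));k2=tri((268,100),(438.7,136.3)); print(k1,k2,(k1[0]+k2[0])/2,np.linalg.norm(k1[0]-k2[0]),np.arctan2(*(k1[0]-k2[0])[1::-1])-np.pi/2)
    print('at .272',atz(P['top'],(407,111.7),.272),atz(P['top'],(438.7,136.3),.272),atz(P['side'],(245,111),.272),atz(P['side'],(268,100),.272))
    big=cv2.resize((255*(cv2.imread('pics/side1.png')[85:185,225:285]/255.)**.45).astype(np.uint8),(480,800//1),interpolation=cv2.INTER_CUBIC)[:600]
    b2=cv2.resize((255*(cv2.imread('pics/top1.png')[105:175,370:430]/255.)**.45).astype(np.uint8),(480,560),interpolation=cv2.INTER_CUBIC)
    cv2.imwrite('pics/w1.png',big);cv2.imwrite('pics/w2.png',b2)
    t=cv2.imread('pics/top1.png')
    # guard zoom w/ gamma
    a=(255*(cv2.imread('pics/side1.png')[230:280,260:310]/255.)**.45).astype(np.uint8)
    b=(255*(t[178:233,212:262]/255.)**.45).astype(np.uint8)
    g=np.zeros((550,800,3),np.uint8); g[:400,:400]=cv2.resize(a,(400,400),interpolation=cv2.INTER_CUBIC);g[:440,400:]=cv2.resize(b,(400,440),interpolation=cv2.INTER_CUBIC)
    cv2.imwrite('pics/g.png',g)
E
python3 tri.py
```

```text
(array([ 0.793 , -0.2058,  0.2769]), np.float64(0.00155896012350828)) (array([ 0.7292, -0.2838,  0.2753]), np.float64(0.003486054641738492)) [ 0.7611 -0.2448  0.2761] 0.10076049330059565 -0.6852079813817762
at .272 [ 0.7954 -0.2072  0.272 ] [ 0.7319 -0.2851  0.272 ] [ 0.7939 -0.2116  0.272 ] [ 0.7283 -0.2876  0.272 ]
```

View pics/g.png

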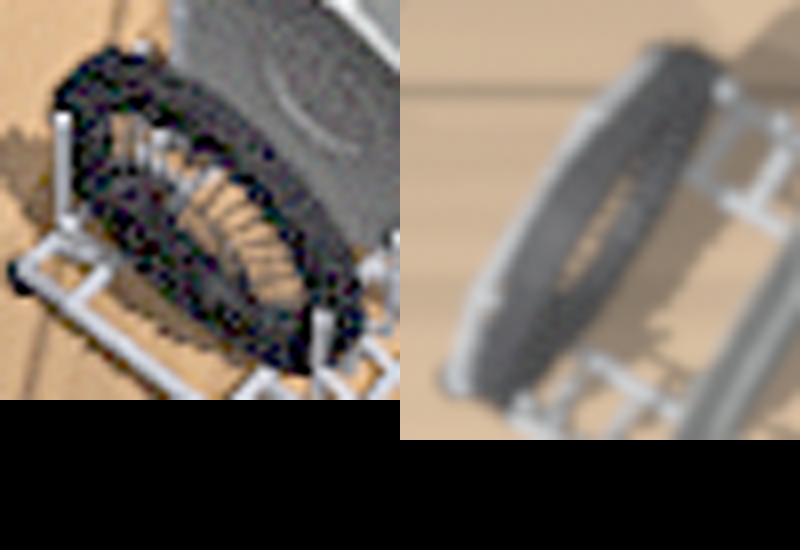

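View pics/w1.png

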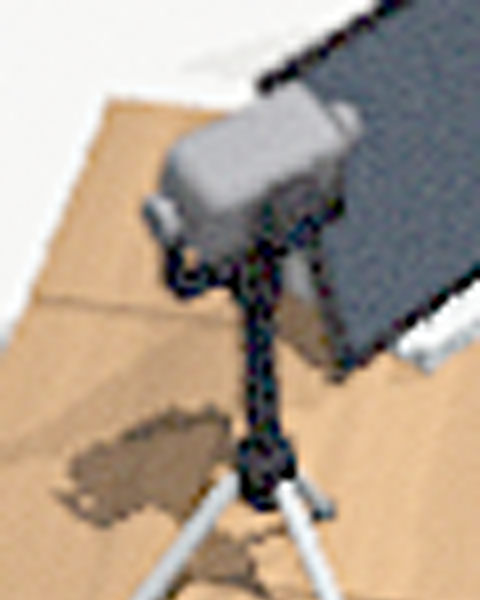

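View pics/w2.png

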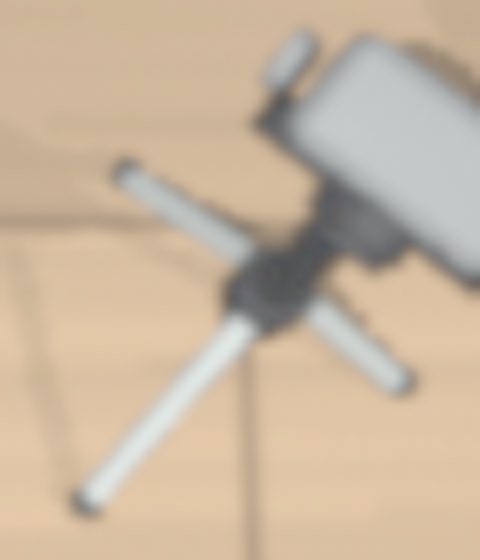

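```bash
cat > t3.py <<'E'
from tri import *
c=np.array([.7584,-.2399,.2903]); f=-np.array([np.cos(.68),-np.sin(.68),0]);l=np.array([np.sin(.68),np.cos(.68),0])
kn={'top':[(407,111.7),(438.7,136.3)],'side':[(245,111),(268,100)]}
feet={'top':[(385,126),(420.6,152.75),(380.6,167.5)]}
for n in kn:
    piv=sum(atz(P[n],k,.272) for k in kn[n])/2
    for z in(.292,.294):
        m=atz(P[n],proj(P[n],c),z); print(n,'pivot',piv,'face',m,'fwd',(m-piv)@f,'lat',(m-piv)@l)
W=np.array([atz(P['top'],q,.006)[:2] for q in feet['top']])
A=2*(W[1:]-W[0]);b=(W[1:]**2).sum(1)-(W[0]**2).sum(); cc=np.linalg.solve(A,b); print('feet centre',cc,np.linalg.norm(W-cc,axis=1), 'angles',np.degrees(np.arctan2(*(W-cc).T[::-1])))
E
python3 t3.py
```

```text
top pivot [ 0.7636 -0.2462  0.272 ] face [ 0.7579 -0.2394  0.292 ] fwd 0.008744286146847205 lat 0.0016946272620984688
top pivot [ 0.7636 -0.2462  0.272 ] face [ 0.7573 -0.2387  0.294 ] fwd 0.009610965001871296 lat 0.0018211945846592864
side pivot [ 0.7611 -0.2496  0.272 ] face [ 0.7578 -0.2377  0.292 ] fwd 0.0100077538588561 lat 0.007191519624988475
side pivot [ 0.7611 -0.2496  0.272 ] face [ 0.7572 -0.2351  0.294 ] fwd 0.012137522179565844 lat 0.008790012863218406
feet centre [ 0.7645 -0.2454] [0.0774 0.0774 0.0774] angles [ 23.9403 -99.971  141.4012]
```

```bash
cat > wf.py <<'E'
from tri import *
from fit2 import frame
import sys
yaw=-.676
def draw(n,org,size,t,off,sc=8,L=.02):
    x0,y0=org; i=(255*(cv2.imread(f'pics/{n}1.png')[y0:y0+size,x0:x0+size]/255.)**.45).astype(np.uint8)
    i=cv2.resize(i,(size*sc,size*sc),interpolation=cv2.INTER_CUBIC)
    A=frame(yaw,t); p=PIV[n]+A@np.array([-off,0,0])
    pt=lambda v:tuple(int(q) for q in ((proj(P[n],p+A@np.array(v))-[x0,y0]+.5)*sc))
    h=[.021,.039,.023]
    V=[(sx,sy,sz) for sx in(-1,1) for sy in(-1,1) for sz in(-1,1)]
    for a in V:
        for b in V:
            if sum(u!=w for u,w in zip(a,b))==1 and a<b:
                cv2.line(i,pt(np.array(a)*h),pt(np.array(b)*h),(0,255,0) if max(a[0],-9)==-1 and b[0]==-1 else (255,255,0),1)
    for d in (0,L):
        for k in range(24):
            g=lambda k:(-.021-d,.019*np.cos(k*np.pi/12),.019*np.sin(k*np.pi/12))
            cv2.line(i,pt(g(k)),pt(g(k+1)),(0,0,255),1)
    cv2.putText(i,f't{t} o{off}',(3,12),0,.4,(255,0,0))
    return i
PIV={'top':np.array([.764,-.2458,.272]),'side':np.array([.7611,-.2470,.272])}
if __name__=='__main__':
    rows=[]
    for n,org in(('side',(238,88)),('top',(400,103))):
        rows.append(np.hstack([draw(n,org,38,t,o,7) for t,o in((.1,.006),(.22,.004),(.35,0))]))
    cv2.imwrite('pics/wf%s.png'%sys.argv[1],np.vstack(rows))
E
sed -i 's/^for t0/if __name__=="__main__":\n for t0/' fit2.py
python3 - <<'E'
s=open('fit2.py').read(); i=s.index('if __name__'); open('fit2.py','w').write(s[:i])
E
python3 wf.py 1
```

```text
(no output)
```

View pics/wf1.png

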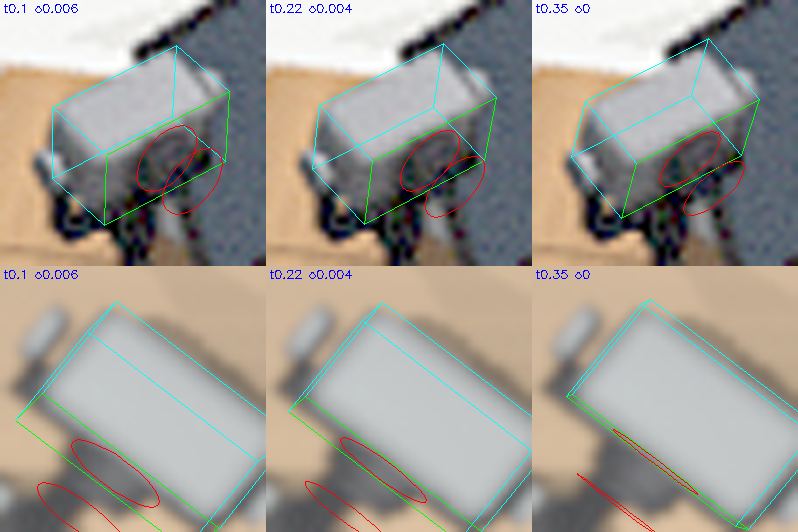

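Run:
```python
from h import *
out=[]
for n,(x,y) in {'side':(240,92),'top':(402,106)}.items():
    i=cv2.imread(f'pics/{n}1.png')[y:y+36,x:x+36].astype(float)
    i=np.clip(i*2.2,0,255).astype(np.uint8)
    i=cv2.resize(i,(396,396),interpolation=cv2.INTER_CUBIC)
    for k in range(0,36,4):
        cv2.putText(i,str(x+k),(k*11,8),0,.28,(0,255,255)); cv2.putText(i,str(y+k),(0,k*11+8),0,.28,(0,255,255))
    out.append(i)
    print(n); print(cv2.imread(f'pics/{n}1.png',0)[(104 if n=='side' else 118):(122 if n=='side' else 145),(244 if n=='side' else 402):(272 if n=='side' else 434)])
cv2.imwrite('pics/z2.png',np.hstack(out))
```

```text
side
[[142  94  74 103 128 130 131 133 132 134 128 131 135 141 141 142 138 136
  128 116  83  70  63  40  30  28  33  38]
 [126  67  50  85 109 122 136 130 131 136 131 134 135 137 136 134 126 124
  109  92  48  43  42  18  24  33  36  26]
 [109  44  30  69  97 115 131 134 132 134 138 140 137 136 128 127  96  76
   56  46  37  39  39  21  28  28  40  31]
 [ 94  31  31  40  70  94 122 137 137 138 133 138 124 119  91  67  54  23
   16  16  21  38  24  13  24  34  33  28]
 [ 85  35  30  33  50  73 103 123 135 135 120 125 113  98  48  19  13  16
   25  20  18  30  17  13  28  32  40  31]
 [ 97  45  23  29  37  46  78 104 119 122 117 101  77  47  21  14  17  27
   22  10  15  12  17   6  25  28  33  33]
 [103 140  77  24  35  35  52  81  96  95  76  55  32  18   8  19  20  19
   17  16  19   7   7   0  27  32  32  34]
 [ 55 134  99  19  28  33  36  52  55  47  49  30  21   9   3  14  17  12
   27  14  13   6   1   1  24  33  26  29]
 [ 17  81 106  52  23  26  32  34  31  38  38  32  15   8   7  11  20  11
    9   0   9   3   3  17  26  38  29  31]
 [ 13  52  89  49  27  22  38  44  39  37 
[... 3907 characters left out ...]
4  67  52  54  52  42  40  62  91]
 [ 26  23  22  21  23  22  27  41  63  87 121 141 144 142 139 139 145 147
  148 148 148 147 142 131 104  72  47  38  52  78 104 127]
 [ 27  24  23  23  24  27  32  49  69  79  98 125 142 146 147 148 148 149
  148 148 148 148 148 146 134 111  83  70  93 124 138 145]
 [ 32  26  24  25  26  29  44  71  90  87  84 103 133 145 148 148 148 148
  148 148 148 148 149 149 147 138 123 115 130 144 148 149]
 [ 37  34  32  31  34  42  69 109 129 116  94  94 121 135 145 149 150 150
  150 150 150 150 149 150 150 149 145 144 147 150 150 150]
 [ 39  36  35  36  41  61  98 140 157 148 123 100  96 109 138 150 151 152
  152 151 152 151 152 152 152 151 151 151 152 152 151 152]]
```

View pics/z2.png

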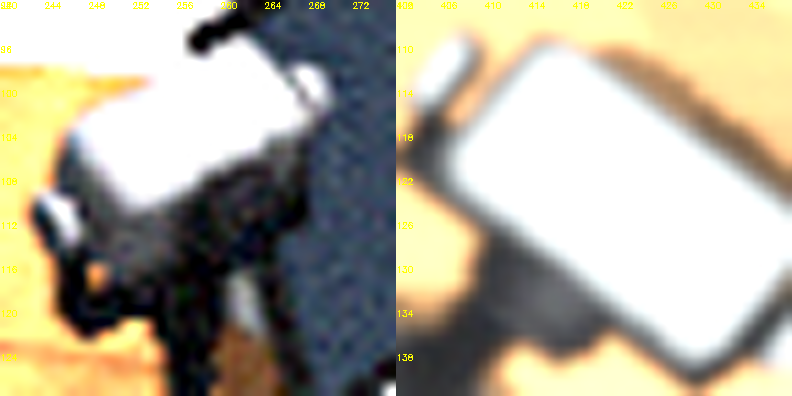

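```bash
cat >> h.py <<'E'
def plan(target,yawturn=0.0):
    s=robot.read_state(); A=R.from_quat(s['orientation']).as_matrix()
    d=A.T@(np.array(target)-s['position'])*1000
    print('t',round(s['time'],2),'shift mm',d.round(1),'dist',np.linalg.norm(d).round(1),'rows',np.linalg.norm(d)/41.7); return d
def rep():
    s=robot.read_state(); A=R.from_quat(s['orientation']).as_matrix()
    print('t',round(s['time'],2),'pos',s['position'].round(4),'x',A[:,0].round(3),'y',A[:,1].round(3),'z',A[:,2].round(3),'q',s['qpos'].round(3),'F',s['contact_force'].round(1),'w',round(s['width']*1000,1))
E
python3 - <<'E'
from h import *
rep(); plan([.47,-.549,.4]); plan([.70,-.567,.4])
E
python3 -m jog 2>&1 | head -5
```

```text
t 1.6 pos [ 0.1703 -0.5492  0.2313] x [ 0.296 -0.955  0.   ] y [-0.955 -0.296  0.   ] z [ 0. -0. -1.] q [-1.29   0.32   1.565 -0.     1.257 -0.02 ] F [ 0.5  1.  -1.3] w 85.4
t 1.6 shift mm [  88.6 -286.3 -168.7] dist 343.9 rows 8.246298307437707
t 1.6 shift mm [ 173.9 -500.6 -168.7] dist 556.2 rows 13.337036459299853
invalid input
```

```bash
python3 -m jog '[11,-37,-20,0,85, 25,-75,-35,0,85, 38,-110,-50,0,85, 50,-147,-65,0,85, 64,-184,-80,0,85]'
python3 -m jog '[13,-37,-17,0,85, 25,-75,-35,0,85, 38,-110,-50,0,85, 50,-147,-67,0,85, 64,-184,-85,0,85]'; python3 -c "
from h import *
rep()"
```

```text
time: 2.02
position: [0.3643, -0.5553, 0.3115]
orientation: [0.805, -0.593, 0.0, 0.0]
contact_force: [0.7, -0.7, -0.2]
width: 0.085
time: 2.43
position: [0.5511, -0.561, 0.3929]
orientation: [0.805, -0.593, 0.001, -0.0]
contact_force: [0.2, -1.4, 0.5]
width: 0.0851
t 2.43 pos [ 0.5511 -0.561   0.3929] x [ 0.297 -0.955  0.001] y [-0.955 -0.297 -0.001] z [ 0.001 -0.    -1.   ] q [-0.809  0.712  0.5    0.     1.929  0.46 ] F [ 0.2 -1.4  0.5] w 85.1
```

```bash
python3 -m jog '[13,-37,0,0,85, 25,-75,0,0,85, 38,-110,0,0,85, 50,-147,0,0,85, 64,-184,0,0,85]';python3 -c "
from h import *
rep()"
```

```text
time: 2.85
position: [0.6694, -0.5321, 0.3566]
orientation: [0.805, -0.593, 0.015, 0.001]
contact_force: [-0.3, -0.4, 0.7]
width: 0.085
t 2.85 pos [ 0.6694 -0.5321  0.3566] x [ 0.297 -0.955  0.025] y [-0.955 -0.297 -0.016] z [ 0.023 -0.019 -1.   ] q [-0.685  0.894  0.214  0.     2.004  0.584] F [-0.3 -0.4  0.7] w 85.0
```

```bash
python3 -m jog '[34,-23,0,0,85, 68,-46,0,0,85, 102,-69,0,0,85]';python3 -c "
from h import *
rep()"; python3 -m jog '[0,0,0,0,85]';python3 -c "
from h import *
rep()"
```

```text
time: 3.1
position: [0.6909, -0.552, 0.3251]
orientation: [0.804, -0.593, 0.03, 0.001]
contact_force: [-0.6, -1.0, 0.9]
width: 0.0854
t 3.1 pos [ 0.6909 -0.552   0.3251] x [ 0.294 -0.954  0.05 ] y [-0.955 -0.296 -0.033] z [ 0.047 -0.038 -0.998] q [-0.687  0.931  0.214  0.     1.936  0.584] F [-0.6 -1.   0.9] w 85.4
time: 3.18
position: [0.6907, -0.5526, 0.3222]
orientation: [0.804, -0.593, 0.028, 0.001]
contact_force: [-0.1, 0.2, -0.3]
width: 0.0853
t 3.18 pos [ 0.6907 -0.5526  0.3222] x [ 0.294 -0.955  0.047] y [-0.955 -0.296 -0.031] z [ 0.044 -0.036 -0.998] q [-0.688  0.934  0.215  0.     1.936  0.584] F [-0.1  0.2 -0.3] w 85.3
```

```bash
python3 -m jog '[-34,23,0,0,85, -68,46,0,0,85, -102,69,0,0,85, -102,69,0,0,85]';python3 -c "
from h import *
rep()"
```

```text
time: 3.52
position: [0.5937, -0.475, 0.3179]
orientation: [0.804, -0.593, 0.031, 0.001]
contact_force: [0.4, -0.8, 1.1]
width: 0.0849
t 3.52 pos [ 0.5937 -0.475   0.3179] x [ 0.294 -0.955  0.051] y [-0.955 -0.296 -0.034] z [ 0.048 -0.039 -0.998] q [-6.900e-01  5.770e-01  9.350e-01  1.000e-03  1.568e+00  5.810e-01] F [ 0.4 -0.8  1.1] w 84.9
```

```bash
cat > gfit.py <<'E'
from h import *
from scipy.optimize import minimize
np.set_printoptions(precision=4,suppress=True)
P={n:np.load(n+'1.npy',allow_pickle=True).item() for n in('side','top')}
th=np.linspace(0,2*np.pi,60,endpoint=False)
def pts(v,sg):
    c=np.array([v[0],v[1],.0975]); nx=np.array([np.cos(v[2]),np.sin(v[2]),0]); ny=np.array([-np.sin(v[2]),np.cos(v[2]),0]); nz=np.array([0,0,1.])
    out=[]
    for x,r in((-.007,.075),(.007,.075))+(((sg*.013,.045),(sg*.019,.025),(sg*.022,.008)) if sg else ()):
        out.append(c+x*nx+r*(np.cos(th)[:,None]*ny+np.sin(th)[:,None]*nz))
    return out
def cost(v,sg):
    s=0
    for n in P:
        m=M[n]; q=np.array([[proj(P[n],x) for x in r] for r in pts(v,sg)]).reshape(-1,2)
        h=cv2.convexHull(q.astype(np.float32))[:,0]; k=4
        r=np.zeros((420*k,560*k),np.uint8); cv2.fillPoly(r,[np.round((h+.5)*k).astype(np.int32)],1)
        r=cv2.resize(r.astype(np.float32),(560,420),interpolation=cv2.INTER_AREA)
        s+=np.abs(r-m).sum()/m.sum()
    return s
M={}
for n in P:
    # dark own segmentation in the neighbourhood of the net mask, holes filled
    m=np.load(f'{n}_front_guard.npy'); c=cv2.findContours(m,0,2)[0]; f=cv2.convexHull(max(c,key=len)); z=np.zeros_like(m); cv2.fillPoly(z,[f],1); M[n]=z.astype(np.float32)
if __name__=='__main__':
    for sg in(0,1,-1):
        b=min((minimize(cost,[.57,.235,a],args=(sg,),method='Nelder-Mead',options=dict(initial_simplex=[[.57,.235,a],[.58,.235,a],[.57,.245,a],[.57,.235,a+.15]])) for a in(.9,1.05,1.15)),key=lambda s:s.fun)
        print(sg,b.x,np.degrees(b.x[2]),b.fun)
        o=[]
        for n,(x,y) in{'side':(258,228),'top':(210,178)}.items():
            i=(255*(cv2.imread(f'pics/{n}1.png')[y:y+56,x:x+56]/255.)**.45).astype(np.uint8); i=cv2.resize(i,(392,392),interpolation=cv2.INTER_CUBIC)
            c=np.array([b.x[0],b.x[1],.0975])
            for r in pts(b.x,sg or 1):
                q=np.array([(proj(P[n],p)-[x,y]+.5)*7 for p in r]).astype(np.int32); cv2.polylines(i,[q],True,(0,255,0),1)
            o.append(i)
        cv2.imwrite(f'pics/gf{sg}.png',np.hstack(o))
E
python3 gfit.py; python3 -c "
import cv2,numpy as np
cv2.imwrite('pics/gf.png',cv2.resize(np.vstack([cv2.imread('pics/gf1.png'),cv2.imread('pics/gf-1.png')]),(600,600)))"
```

```text
0 [0.5723 0.2357 1.0159] 58.20860313341105 0.2378261387348175
1 [0.5723 0.2355 1.0187] 58.366471677558955 0.1816929131746292
-1 [0.5721 0.2376 1.0175] 58.298470209046705 0.2542296051979065
```

View pics/gf.png

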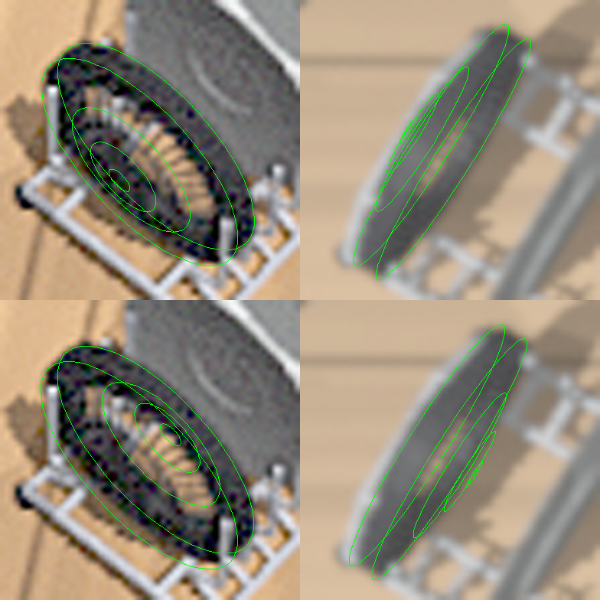

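```bash
cat >> h.py <<'E'
def lin(T,yaw=None,n=5,step=40):
    "print rows toward T (world TCP), max n rows"
    s=robot.read_state(); A=R.from_quat(s['orientation']).as_matrix()
    d=A.T@(np.array(T)-s['position'])*1000; D=np.linalg.norm(d)
    az=np.degrees(np.arctan2(A[1,0],A[0,0])); tt=0 if yaw is None else -((yaw-az+180)%360-180)
    N=max(D/step,abs(tt)/7,1e-6); print('t',round(s['time'],2),'shift',d.round(1),'turn',round(tt,1),'N',round(N,1))
    for k in range(1,n+1):
        f=min(1,k/N); print([float(round(q,1)) for q in d*f],round(tt*f,1))
E
python3 -c "
from h import *
lin([.572,.2355,.32],58.4)"
```

```text
t 3.52 shift [-684.5 -189.3  -30.6] turn -131.3 N 18.8
[-36.5, -10.1, -1.6] -7.0
[-73.0, -20.2, -3.3] -14.0
[-109.5, -30.3, -4.9] -21.0
[-146.0, -40.4, -6.5] -28.0
[-182.5, -50.5, -8.2] -35.0
```

```bash
python3 -m jog '[-36,-10,-2,-7,85, -73,-20,-3,-14,85, -109,-30,-5,-21,85, -146,-40,-6,-28,85, -182,-50,-8,-35,85]' | head -3; python3 -c "
from h import *
rep();lin([.572,.2355,.32],58.4)"
```

```text
time: 3.93
position: [0.5881, -0.2851, 0.3203]
orientation: [0.946, -0.322, 0.029, 0.01]
t 3.93 pos [ 0.5881 -0.2851  0.3203] x [ 0.792 -0.608  0.062] y [-0.609 -0.793  0.   ] z [ 0.049 -0.038 -0.998] q [-0.463  0.38   1.254 -0.012  1.446  0.193] F [1.1 0.6 0. ] w 84.8
t 3.93 shift [-329.3 -403.1  -20.1] turn -95.9 N 13.7
[-24.0, -29.4, -1.5] -7.0
[-48.1, -58.8, -2.9] -14.0
[-72.1, -88.2, -4.4] -21.0
[-96.1, -117.6, -5.9] -28.0
[-120.2, -147.1, -7.3] -35.0
```

```bash
python3 -m jog '[-24,-29,-1,-7,85, -48,-59,-3,-14,85, -72,-88,-4,-21,85, -96,-117,-6,-28,85, -120,-147,-7,-35,85]' | head -3; python3 -c "
from h import *
lin([.572,.2355,.32],58.4)"
```

```text
time: 4.35
position: [0.5838, -0.0953, 0.3205]
orientation: [0.999, -0.022, 0.025, 0.018]
t 4.35 shift [ -26.1 -329.8  -12.3] turn -60.9 N 8.7
[-3.0, -37.9, -1.4] -7.0
[-6.0, -75.8, -2.8] -14.0
[-9.0, -113.8, -4.2] -21.0
[-12.0, -151.7, -5.6] -28.0
[-15.0, -189.6, -7.0] -35.0
```

```bash
python3 -m jog '[-3,-38,-1,-7,85, -6,-76,-3,-14,85, -9,-114,-4,-21,85, -12,-152,-6,-28,85, -15,-190,-7,-35,85]' | head -3; python3 -c "
from h import *
lin([.572,.2355,.28],58.4)"
```

```text
time: 4.77
position: [0.5782, 0.0957, 0.3205]
orientation: [0.96, 0.28, 0.019, 0.024]
t 4.77 shift [  69.  -123.4   35.2] turn -25.9 N 3.7
[18.7, -33.4, 9.5] -7.0
[37.3, -66.8, 19.0] -14.0
[56.0, -100.1, 28.6] -21.0
[69.0, -123.4, 35.2] -25.9
[69.0, -123.4, 35.2] -25.9
```

```bash
python3 -m jog '[19,-33,9,-7,40, 37,-67,19,-14,40, 56,-100,28,-21,40, 69,-123,35,-26,40, 69,-123,35,-26,40]' | head -3; python3 -c "
from h import *
rep()
lin([.572,.2355,.2],58.4)
s=robot.read_state()
for n in ('side','top'):
    p=snap(n,n+'2.png'); i=cv2.imread(f'pics/{n}2.png'); q=proj(p,s['position']); print(n,q)
    cv2.circle(i,tuple(int(a) for a in q),2,(0,0,255),-1)
    x,y=(225,165) if n=='side' else (185,150); cv2.imwrite(f'pics/{n}2c.png',cv2.resize(i[y:y+130,x:x+130],(400,400),interpolation=2))
cv2.imwrite('pics/b2.png',np.hstack([cv2.imread('pics/side2c.png'),cv2.imread('pics/top2c.png')]))"
```

```text
time: 5.18
position: [0.5719, 0.2384, 0.2772]
orientation: [0.872, 0.489, 0.012, 0.025]
t 5.18 pos [0.5719 0.2384 0.2772] x [ 0.521  0.853 -0.004] y [ 0.852 -0.52   0.056] z [ 0.045 -0.033 -0.998] q [ 0.401  0.354  1.4   -0.049  1.359 -0.612] F [-0.5 -0.5 -0.1] w 40.1
t 5.18 shift [-2.1 -2.7 77.2] turn 0.2 N 1.9
[-1.1, -1.4, 40.0] 0.1
[-2.1, -2.7, 77.2] 0.2
[-2.1, -2.7, 77.2] 0.2
[-2.1, -2.7, 77.2] 0.2
[-2.1, -2.7, 77.2] 0.2
side [285.55717367 221.89065631]
top [229.13596566 197.73652797]
```

View pics/b2.png

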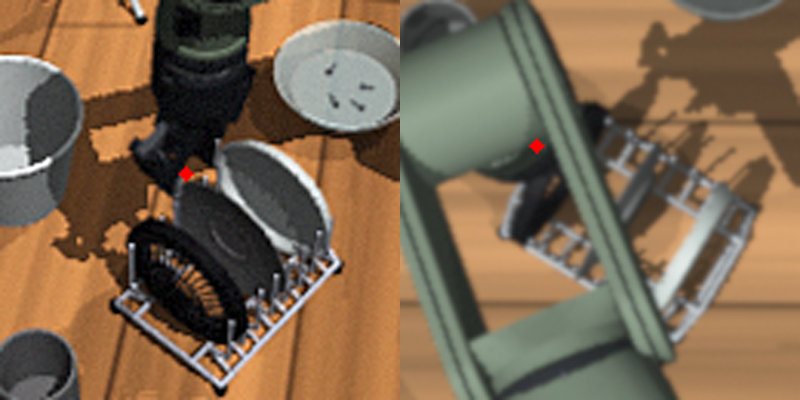

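```bash
python3 -m jog '[-1,-1,40,0,40, -2,-3,75,0,40, -2,-3,75,0,40]' | head -3; python3 -c "
from h import *
rep()
lin([.572,.2355,.154],58.4)
s=robot.read_state()
for n in ('side',):
    p=snap(n,n+'3.png'); i=cv2.imread(f'pics/{n}3.png'); q=proj(p,s['position']); print(n,q)
    x,y=(245,190); cv2.imwrite(f'pics/{n}3c.png',cv2.resize(i[y:y+90,x:x+90],(600,600),interpolation=2))
"
```

```text
time: 5.53
position: [0.5688, 0.2279, 0.197]
orientation: [0.874, 0.485, 0.005, 0.026]
t 5.53 pos [0.5688 0.2279 0.197 ] x [ 0.529  0.848 -0.016] y [ 0.848 -0.528  0.05 ] z [ 0.034 -0.04  -0.999] q [ 0.388  0.393  1.541 -0.054  1.191 -0.605] F [-0.1 -0.2 -1.8] w 39.8
t 5.53 shift [ 8.8 -3.5 42.7] turn -0.4 N 1.1
[8.0, -3.2, 39.1] -0.3
[8.8, -3.5, 42.7] -0.4
[8.8, -3.5, 42.7] -0.4
[8.8, -3.5, 42.7] -0.4
[8.8, -3.5, 42.7] -0.4
side [286.78189431 235.96866269]
```

View pics/side3c.png

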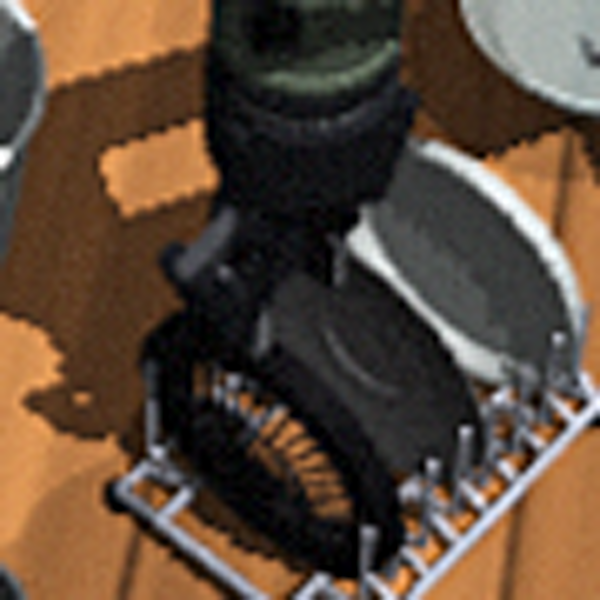

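```bash
python3 -m jog '[0,0,0,0,40, 0,0,0,0,40]' | head -3; python3 -c "
from h import *
rep()
lin([.572,.2355,.154],58.4)
"
```

```text
time: 5.75
position: [0.574, 0.2312, 0.2055]
orientation: [0.874, 0.486, 0.014, 0.027]
t 5.75 pos [0.574  0.2312 0.2055] x [ 0.528  0.849 -0.002] y [ 0.848 -0.527  0.06 ] z [ 0.05  -0.033 -0.998] q [ 0.39   0.388  1.527 -0.054  1.192 -0.606] F [ 0.3 -0.7  0.1] w 40.1
t 5.75 shift [ 2.7 -7.  51.2] turn -0.3 N 1.3
[2.1, -5.4, 39.6] -0.2
[2.7, -7.0, 51.2] -0.3
[2.7, -7.0, 51.2] -0.3
[2.7, -7.0, 51.2] -0.3
[2.7, -7.0, 51.2] -0.3
```

```bash
python3 -m jog '[3,-7,10,0,40, 3,-7,25,0,40, 3,-7,40,0,40, 3,-7,51,0,40, 3,-7,51,0,40]' | head -4; python3 -m jog '[0,0,0,0,40]' >/dev/null; python3 -c "
from h import *
rep()
lin([.572,.2355,.154],58.4)
"
```

```text
time: 6.17
position: [0.5687, 0.2356, 0.1488]
orientation: [0.873, 0.486, 0.009, 0.026]
contact_force: [-0.1, -0.3, 0.1]
t 6.25 pos [0.5698 0.236  0.1507] x [ 0.527  0.85  -0.007] y [ 0.849 -0.525  0.056] z [ 0.044 -0.035 -0.998] q [ 0.4    0.43   1.606 -0.057  1.079 -0.59 ] F [-0.1  0.6 -0.1] w 40.0
t 6.25 shift [ 0.7  2.3 -3.1] turn -0.2 N 0.1
[0.7, 2.3, -3.1] -0.2
[0.7, 2.3, -3.1] -0.2
[0.7, 2.3, -3.1] -0.2
[0.7, 2.3, -3.1] -0.2
[0.7, 2.3, -3.1] -0.2
```

```bash
python3 -m jog '[0,0,-3,0,25, 0,0,-3,0,20, 0,0,-3,0,17, 0,0,-3,0,14, 0,0,-3,0,12]' 25; python3 -m jog '[0,0,0,0,10, 0,0,0,0,10, 0,0,0,0,10]';python3 -c "
from h import *
rep()"
```

```text
time: 6.67
position: [0.57, 0.2358, 0.1547]
orientation: [0.873, 0.486, 0.011, 0.027]
contact_force: [-0.3, -0.9, 4.7]
width: 0.0135
time: 6.92
position: [0.57, 0.2358, 0.1547]
orientation: [0.873, 0.486, 0.011, 0.027]
contact_force: [-0.6, -0.5, 5.8]
width: 0.0134
t 6.92 pos [0.57   0.2358 0.1547] x [ 0.527  0.85  -0.006] y [ 0.849 -0.526  0.058] z [ 0.046 -0.035 -0.998] q [ 0.4    0.426  1.602 -0.057  1.086 -0.591] F [-0.6 -0.5  5.8] w 13.4
```

```bash
python3 -m jog '[0,1,-10,0,10, 0,2,-30,0,10, 0,4,-60,0,10, 0,5,-90,0,10, 0,7,-120,0,10]' ; python3 -m jog '[0,2,-30,0,10, 0,4,-60,0,10, 0,5,-80,0,10, 0,5,-80,0,10, 0,5,-80,0,10]';python3 -c "
from h import *
rep()
for n in ('side','top'):
    p=snap(n,n+'4.png'); i=cv2.imread(f'pics/{n}4.png'); 
    x,y=(225,130) if n=='side' else (175,130); cv2.imwrite(f'pics/{n}4c.png',cv2.resize(i[y:y+150,x:x+130],(400,460),interpolation=2))
cv2.imwrite('pics/b4.png',np.hstack([cv2.imread('pics/side4c.png'),cv2.imread('pics/top4c.png')]))"
```

```text
time: 7.33
position: [0.5698, 0.2365, 0.2749]
orientation: [0.873, 0.486, 0.01, 0.026]
contact_force: [-0.3, 0.5, -2.1]
width: 0.0134
time: 7.75
position: [0.5711, 0.2368, 0.3547]
orientation: [0.873, 0.486, 0.012, 0.026]
contact_force: [-0.4, -0.2, -1.3]
width: 0.0132
t 7.75 pos [0.5711 0.2368 0.3547] x [ 0.527  0.85  -0.005] y [ 0.849 -0.525  0.057] z [ 0.046 -0.035 -0.998] q [ 0.4    0.331  1.246 -0.05   1.536 -0.615] F [-0.4 -0.2 -1.3] w 13.2
```

View pics/b4.png

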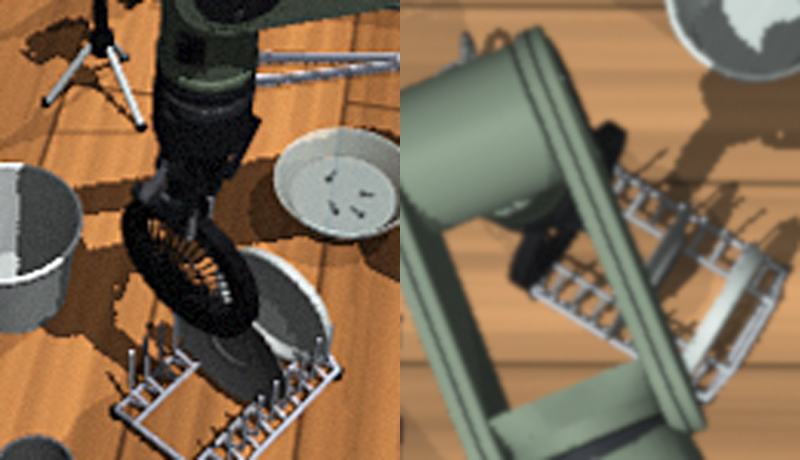

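```bash
python3 -c "
from h import *
lin([.56,-.05,.47],-10,step=35)"
```

```text
t 7.85 shift [-250.1  148.2 -107.7] turn 68.2 N 9.7
[-25.7, 15.2, -11.0] 7.0
[-51.3, 30.4, -22.1] 14.0
[-77.0, 45.6, -33.1] 21.0
[-102.6, 60.8, -44.2] 28.0
[-128.3, 76.0, -55.2] 35.0
```

```bash
python3 -m jog '[-13,8,-8,3,10, -38,23,-20,10,10, -64,38,-33,17,10, -90,53,-44,24,10, -115,68,-55,31,10]' ; python3 -c "
from h import *
rep();lin([.56,-.05,.47],-10,step=35)"
```

```text
time: 8.27
position: [0.5649, 0.1039, 0.4119]
orientation: [0.972, 0.233, 0.015, 0.022]
contact_force: [0.9, -0.0, -1.6]
width: 0.0132
t 8.27 pos [0.5649 0.1039 0.4119] x [0.891 0.453 0.019] y [ 0.452 -0.891  0.051] z [ 0.04  -0.036 -0.999] q [ 0.186  0.25   1.222 -0.043  1.637 -0.288] F [ 0.9 -0.  -1.6] w 13.2
t 8.27 shift [-73.  137.8 -52.6] turn 37.0 N 5.3
[-13.8, 26.1, -10.0] 7.0
[-27.7, 52.2, -19.9] 14.0
[-41.5, 78.3, -29.9] 21.0
[-55.3, 104.4, -39.9] 28.0
[-69.1, 130.5, -49.9] 35.0
```

```bash
python3 -m jog '[-14,26,-10,7,10, -28,52,-20,14,10, -42,78,-30,21,10, -55,104,-40,28,10, -69,130,-50,35,10]' | tail -2; python3 -c "
from h import *
rep();lin([.64,-.48,.47],-38.7,step=38)"
```

```text
contact_force: [0.9, 0.2, -1.5]
width: 0.0135
t 8.68 pos [ 0.561  -0.0414  0.4669] x [ 0.989 -0.14   0.045] y [-0.141 -0.99   0.029] z [ 0.04  -0.035 -0.999] q [-0.076  0.233  1.112 -0.032  1.753  0.059] F [ 0.9  0.2 -1.5] w 13.5
t 8.68 shift [139.7 422.9  15.5] turn 30.6 N 11.7
[11.9, 36.1, 1.3] 2.6
[23.8, 72.1, 2.6] 5.2
[35.7, 108.2, 4.0] 7.8
[47.6, 144.2, 5.3] 10.4
[59.6, 180.3, 6.6] 13.1
```

```bash
python3 -m jog '[12,36,0,3,10, 24,72,0,5,10, 36,108,0,8,10, 48,144,0,11,10, 60,180,0,13,10]' | tail -2; python3 -m jog '[20,36,0,4,10, 38,72,0,9,10, 55,108,0,13,10, 72,144,0,18,10, 88,180,0,18,10]' | tail -2;  python3 -c "
from h import *
rep();lin([.72,-.58,.47],-38.7,step=38)"
```

```text
contact_force: [0.9, 0.8, -0.4]
width: 0.0136
contact_force: [2.1, 0.1, -0.2]
width: 0.0132
t 9.52 pos [ 0.6145 -0.4277  0.4824] x [ 0.777 -0.627  0.053] y [-0.628 -0.778 -0.   ] z [ 0.041 -0.033 -0.999] q [-0.622  0.654  0.384 -0.003  2.051  0.056] F [ 2.1  0.1 -0.2] w 13.2
t 9.52 shift [176.9  52.3  21.7] turn -0.2 N 4.9
[36.2, 10.7, 4.4] -0.0
[72.4, 21.4, 8.9] -0.1
[108.6, 32.1, 13.3] -0.1
[144.8, 42.8, 17.8] -0.2
[176.9, 52.3, 21.7] -0.2
```

```bash
python3 -m jog '[25,20,0,0,10, 50,40,0,0,10, 85,55,0,0,10, 125,55,0,0,10, 165,55,0,0,10]' | tail -2; python3 -c "
from h import *
rep()"
```

```text
contact_force: [-0.4, -0.2, -0.8]
width: 0.0133
t 9.93 pos [ 0.6325 -0.5093  0.4437] x [ 0.777 -0.624  0.086] y [-0.626 -0.779 -0.001] z [ 0.067 -0.053 -0.996] q [-6.930e-01  7.880e-01  2.150e-01  2.000e-03  2.053e+00 -1.500e-02] F [-0.4 -0.2 -0.8] w 13.3
```

```bash
python3 -m jog '[35,0,-20,0,10, 70,0,-40,0,10, 105,0,-60,0,10, 140,0,-80,0,10, 175,0,-100,0,10]' | tail -2; python3 -c "
from h import *
rep()"
```

```text
contact_force: [-0.7, 0.4, -1.2]
width: 0.0133
t 10.35 pos [ 0.6415 -0.5151  0.4437] x [ 0.775 -0.621  0.117] y [-0.625 -0.78  -0.   ] z [ 0.091 -0.073 -0.993] q [-6.910e-01  7.900e-01  2.140e-01  2.000e-03  2.021e+00 -1.500e-02] F [-0.7  0.4 -1.2] w 13.3
```

```bash
python3 -m jog '[200,0,-100,0,10, 250,0,-130,0,10, 300,0,-150,0,10, 300,0,-150,0,10, 300,0,-150,0,10]' | tail -2; python3 -c "
from h import *
rep()"
```

```text
contact_force: [0.4, -0.3, -1.8]
width: 0.0131
t 10.77 pos [ 0.6534 -0.5258  0.4352] x [ 0.772 -0.62   0.144] y [-0.626 -0.78  -0.   ] z [ 0.112 -0.09  -0.99 ] q [-0.692  0.801  0.215  0.003  1.981 -0.014] F [ 0.4 -0.3 -1.8] w 13.1
```

```bash
for i in 1; do python3 -m jog '[200,0,-150,0,10, 250,0,-180,0,10, 300,0,-200,0,10, 300,0,-200,0,10, 300,0,-200,0,10]' | tail -2;  python3 -m jog '[200,0,-150,0,10, 250,0,-180,0,10, 300,0,-200,0,10, 300,0,-200,0,10, 300,0,-200,0,10]' | tail -2; done; python3 -c "
from h import *
rep()"
```

```text
contact_force: [0.1, 0.2, -2.4]
width: 0.0136
contact_force: [-0.7, 0.3, -1.4]
width: 0.0133
t 11.6 pos [ 0.6512 -0.5237  0.4672] x [ 0.763 -0.613  0.206] y [-0.626 -0.78   0.   ] z [ 0.16  -0.129 -0.979] q [-0.692  0.765  0.215  0.003  1.955 -0.014] F [-0.7  0.3 -1.4] w 13.3
```

```bash
python3 -m jog '[200,0,-150,0,10, 250,0,-180,0,10, 300,0,-200,0,10, 300,0,-200,0,10]' | tail -2; python3 -c "
from h import *
rep()
for n in ('side','top'):
    p=snap(n,n+'5.png'); i=cv2.imread(f'pics/{n}5.png')
    print([(d['centre'],d['conf']) for d in nets.look_for('front_guard',p)][:2])
cv2.imwrite('pics/b5.png',cv2.resize(np.hstack([cv2.imread('pics/side5.png'),cv2.imread('pics/top5.png')]),(800,300)))"
```

```text
contact_force: [-0.5, -0.2, -0.9]
width: 0.0133
t 11.93 pos [ 0.6492 -0.522   0.4845] x [ 0.757 -0.608  0.237] y [-0.626 -0.78   0.   ] z [ 0.185 -0.149 -0.971] q [-0.692  0.745  0.215  0.004  1.942 -0.014] F [-0.5 -0.2 -0.9] w 13.3
[([296.6, 26.9], 0.62)]
[([551.4, 139.7], 0.65), ([431.7, 226.6], 0.51)]
```

View pics/b5.png

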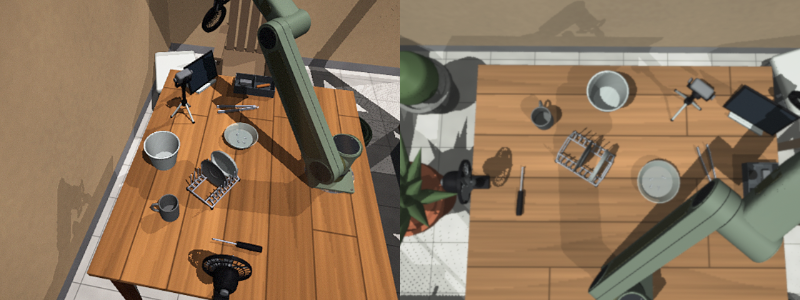

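Run:
```python
from tri import *
from fit2 import frame
p=P['top'];yaw=-.676
for t in(.2,.28,.35):
  A=frame(yaw,t)
  for L in(.008,.012,.016,.02):
    c=np.array([.764,-.246,.272])
    q=np.array([proj(p,c+A@np.array([-.021-L,.019*np.cos(a),.019*np.sin(a)])) for a in np.linspace(0,2*np.pi,40)])
    v=(-q[:,0]*.6+q[:,1]*.8); print(t,L,'tip max down',q[q[:,1].argmax()].round(1),'lens z',(c+A@[-.021-L,0,0])[2].round(4))
```

```text
0.2 0.008 tip max down [420.8 137.6] lens z 0.2662
0.2 0.012 tip max down [420.2 138.8] lens z 0.2654
0.2 0.016 tip max down [419.2 140.1] lens z 0.2646
0.2 0.02 tip max down [418.2 141.3] lens z 0.2639
0.28 0.008 tip max down [421.1 137.6] lens z 0.264
0.28 0.012 tip max down [420.1 138.9] lens z 0.2629
0.28 0.016 tip max down [419.  140.1] lens z 0.2618
0.28 0.02 tip max down [418.  141.4] lens z 0.2607
0.35 0.008 tip max down [421.1 137.6] lens z 0.2621
0.35 0.012 tip max down [420.1 138.9] lens z 0.2607
0.35 0.016 tip max down [419.  140.1] lens z 0.2593
0.35 0.02 tip max down [418.  141.4] lens z 0.2579
```

```bash
python3 -c "
from h import *
lin([.54,-.08,.42],-38.7,step=36)"
```

```text
t 12.13 shift [-367.  -276.2  -23.9] turn -0.1 N 12.8
[-28.7, -21.6, -1.9] -0.0
[-57.4, -43.2, -3.7] -0.0
[-86.2, -64.9, -5.6] -0.0
[-114.9, -86.5, -7.5] -0.0
[-143.6, -108.1, -9.4] -0.0
```

```bash
python3 -m jog '[-15,-11,-1,0,10, -43,-32,-3,0,10, -72,-54,-5,0,10, -100,-76,-6,0,10, -129,-97,-8,0,10]' | tail -2; python3 -m jog '[-29,-22,-2,0,10, -57,-43,-4,0,10, -86,-65,-6,0,10, -115,-86,-7,0,10, -143,-108,-9,0,10]' | tail -2; python3 -c "
from h import *
rep();lin([.54,-.08,.42],-38.7,step=36)"
```

```text
contact_force: [1.0, -0.5, 0.5]
width: 0.0134
contact_force: [-0.1, 0.1, -1.2]
width: 0.0134
t 12.97 pos [ 0.5675 -0.1927  0.4351] x [ 0.758 -0.609  0.235] y [-0.626 -0.78   0.   ] z [ 0.183 -0.147 -0.972] q [-0.301  0.191  1.264 -0.087  1.466  0.376] F [-0.1  0.1 -1.2] w 13.4
t 12.97 shift [-93.  -70.6  -7. ] turn -0.1 N 3.3
[-28.6, -21.7, -2.1] -0.0
[-57.2, -43.5, -4.3] -0.0
[-85.8, -65.2, -6.4] -0.1
[-93.0, -70.6, -7.0] -0.1
[-93.0, -70.6, -7.0] -0.1
```

```bash
python3 -m jog '[-29,-22,-2,0,10, -57,-43,-4,0,10, -80,-62,-6,0,10, -93,-70,-7,0,10, -93,-70,-7,0,10]' | tail -2; python3 -c "
from h import *
rep();lin([.573,-.095,.268],-38.7,step=30)"
```

```text
contact_force: [-0.5, -0.6, -1.2]
width: 0.0135
t 13.38 pos [ 0.5395 -0.0791  0.4203] x [ 0.76  -0.606  0.234] y [-0.623 -0.782 -0.001] z [ 0.183 -0.145 -0.972] q [-0.092  0.109  1.399 -0.129  1.436  0.585] F [-0.5 -0.6 -1.2] w 13.5
t 13.38 shift [ -0.6  -8.3 156.6] turn 0.2 N 5.2
[-0.1, -1.6, 30.0] 0.0
[-0.2, -3.2, 59.9] 0.1
[-0.3, -4.8, 89.9] 0.1
[-0.4, -6.4, 119.8] 0.1
[-0.5, -8.0, 149.8] 0.1
```

```bash
python3 -m jog '[0,-1,20,0,10, 0,-3,50,0,10, 0,-5,80,0,10, 0,-6,110,0,10, 0,-8,135,0,10]' | tail -2;python3 -m jog '[0,0,12,0,10, 0,0,21,0,10, 0,0,21,0,10, 0,0,21,0,10]' | tail -2; python3 -c "
from h import *
rep();lin([.573,-.095,.268],-38.7,step=30)
for n in ('side','top'):
    p=snap(n,n+'6.png'); np.save(n+'6.npy',p,allow_pickle=True)
    for t in ('front_guard','lens'):
        for d in nets.outline_of(t,p)[:1]:
            print(n,t,d['centre'],d['conf']); np.save(f'{n}6_{t}.npy',d['mask'])
cv2.imwrite('pics/b6.png',np.hstack([cv2.resize(cv2.imread('pics/side6.png')[80:200,210:330],(400,400)),cv2.resize(cv2.imread('pics/top6.png')[90:250,300:460],(400,400))]))"
```

```text
contact_force: [-0.1, 0.2, -1.2]
width: 0.0132
contact_force: [-0.2, 0.9, -1.1]
width: 0.0136
t 14.13 pos [ 0.5747 -0.0996  0.2693] x [ 0.757 -0.609  0.236] y [-0.627 -0.779 -0.   ] z [ 0.184 -0.148 -0.972] q [-0.123  0.213  1.639 -0.141  1.089  0.607] F [-0.2  0.9 -1.1] w 13.6
t 14.13 shift [-4.4 -2.5  0.3] turn -0.1 N 0.2
[-4.4, -2.5, 0.3] -0.1
[-4.4, -2.5, 0.3] -0.1
[-4.4, -2.5, 0.3] -0.1
[-4.4, -2.5, 0.3] -0.1
[-4.4, -2.5, 0.3] -0.1
side front_guard [293.5, 152.7] 0.9
side lens [256.0, 107.1] 0.91
top front_guard [344.7, 182.3] 0.58
top lens [418.3, 125.4] 0.57
```

View pics/b6.png

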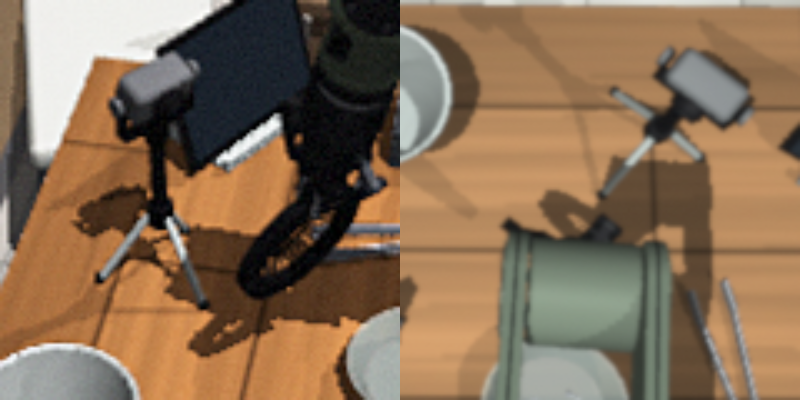

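Run:
```python
from h import *
np.set_printoptions(precision=3,suppress=True)
s=robot.read_state();A=R.from_quat(s['orientation']).as_matrix()
off=np.array([.0011,-.0015,.0572]); C=s['position']+A@off
gz=A@np.array([-.006,.058,-.998]); gx=A[:,0]; gy=np.cross(gz,gx)
import importlib
x=lambda t,yaw=-.676:np.array([np.cos(yaw)*np.cos(t),np.sin(yaw)*np.cos(t),np.sin(t)])
for t in(.1,.18,.26,.35):
    X=x(t);Y=np.array([np.sin(.676),np.cos(.676),0]);Z=np.cross(X,Y); L=np.array([.764,-.246,.272])-.036*X
    B=np.array([X,Y,Z]); print(t,'C in lens',B@(C-L)*1000,'ang x',np.arccos(gx@X),'ang z',np.arccos(gz@Z),'lens in guard x',(L-C)@gx)
p=np.load('side6.npy',allow_pickle=True).item(); i=cv2.imread('pics/side6.png'); sc=6
i=cv2.resize((255*(i/255.)**.5).astype(np.uint8)[120:190,260:340],None,fx=sc,fy=sc,interpolation=2)
for xx,r in((-.007,.075),(.007,.075),(.022,.008)):
    q=np.array([(proj(p,C+xx*gx+r*(np.cos(a)*gy+np.sin(a)*gz))-[260,120]+.5)*sc for a in np.linspace(0,6.28,60)]).astype(np.int32); cv2.polylines(i,[q],True,(0,255,0),1)
m=np.load('side6_front_guard.npy').astype(np.uint8); c=cv2.findContours(m,0,1)[0]
for k in c: cv2.polylines(i,[((k-[260,120]+.5)*sc).astype(np.int32)],True,(0,0,255),1)
cv2.imwrite('pics/ov6.png',i)
```

```text
0.1 C in lens [-193.669   -2.161  -34.472] ang x 0.1395882422981433 ang z 0.1588900048530963 lens in guard x 0.19657958294124686
0.18 C in lens [-195.689   -2.161  -16.008] ang x 0.059590358268225604 ang z 0.0914707543061859 lens in guard x 0.1962933235512778
0.26 C in lens [-196.227   -2.161    2.559] ang x 0.020424062611037342 ang z 0.06534814991914574 lens in guard x 0.1962369325701777
0.35 C in lens [-195.057   -2.161   23.421] ang x 0.11041529817462117 ang z 0.12223359239979066 lens in guard x 0.19644864909464288
```

View pics/ov6.png

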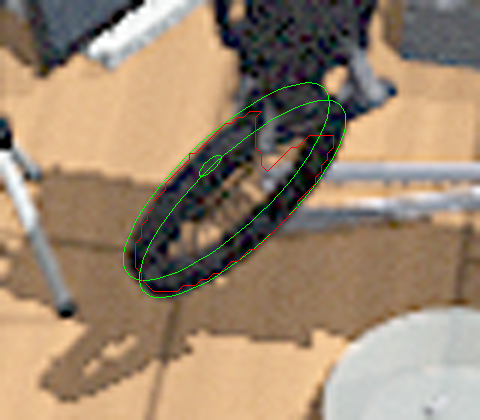

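```bash
python3 -m jog '[-2,0,1,0,10, -2,0,1,0,10, -2,0,1,0,10, -2,0,1,0,10, -2,0,1,0,10]'; python3 -c "
from h import *
rep(); print(robot.read_state()['joint_velocities'].round(4)); print(robot.finish_job())"
```

```text
time: 14.85
position: [0.5731, -0.0979, 0.2676]
orientation: [0.937, -0.33, 0.112, 0.039]
contact_force: [-0.3, 0.9, -1.5]
width: 0.0136
t 14.85 pos [ 0.5731 -0.0979  0.2676] x [ 0.758 -0.608  0.236] y [-0.626 -0.78   0.   ] z [ 0.184 -0.148 -0.972] q [-0.121  0.211  1.646 -0.141  1.085  0.609] F [-0.3  0.9 -1.5] w 13.6
[ 0.0005  0.0005 -0.0009 -0.0008 -0.0004  0.0002]
the job is handed in; nothing more can be done
None
```

The guard is out of the rack and held still in front of the webcam, and I handed the job in at about 14.9 s. No verdict came back.

**What I did:** I pinched the guard by its top rim at 25 N and lifted it straight up. The jog moves cannot tilt the tool. So I pushed against the arm's reach limit on the webcam side until the tool leaned about 0.24 rad. Then I carried the guard in front of the lens with the domed side facing it.

**Last checks:**
- **Grip:** the fingers read 13.6 mm open on the 14 mm rim, the arm was still, and the tool carried about 1.5 N of weight.
- **Position:** the guard's centre works out about 196 mm in front of the lens, about 2 mm off sideways and about 3 mm up-down, for the lens tilt I assumed (0.26 rad).
- **Angles:** by the same calculation it is about 0.02 rad off square and about 0.07 rad off upright.
- **Picture:** in the side view the guard's predicted outline matched its image to about 1 pixel (3 mm).

I worked out these position and angle figures just before a last 2 mm adjustment.

**Uncertain:** my measurements of the lens tilt disagreed. The fit to the head's top face gave about 0.17 rad (±0.11), while the other cues gave 0.23 to about 0.4. I aimed for the middle, so the up-down limit should hold for tilts from about 0.13 to 0.37 rad. If the true tilt is nearer 0.10, the guard would sit about 34 mm low, outside the limit.

**Not checked:** I compared the other objects and the webcam only by eye in later pictures. They looked unmoved.

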